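Make up the ballasting kit and the signal kit

TASK

Make up two job kits from the stock on the grey board. Ballasting tray (the one with the long trough): lay the glue bottle in the trough and stand the ballast canister in the round well. Signal tray (the one with finger scoops): lay the relay pack flat on the floor of its rectangular pocket, put the box of glass lamps flat on top of the pack, lengthwise over it and set down, not dropped, and stand the paint jar in the round well; nail tin, pliers and log wagon belong to neither kit and stay where they are.

Things in the scene. Friction and masses are not known exactly. Their poses are not given: they have to be found in the camera images.
- ballast_tray: Ballasting kit tray, fixed on the grey board (board top 12 mm above z = 0): broad plywood, 142 (x) x 208 (y) x 16 mm high, dark floor 4 above its underside. Origin: centre of the underside; z up. Trough 64 (x) x 188 (y), 12 deep, centred at x -29, y 0. Round well, diameter 51, 12 deep, centred at x +36.5, y +60.
- signal_tray: Signal kit tray, fixed on the grey board: narrow plywood, 98 (x) x 184 (y) x 16 mm high, dark floor 4 above its underside. Origin: centre of the underside; z up. Rectangular pocket 78 (x) x 101 (y), 12 deep, centred at x 0, y -32.5; mid in its -x and +x walls finger scoops 46 wide (y -55.5 to -9.5), open at the tray's edge, down to the floor. Round well, diameter 51, 12 deep, x 0, y +54.
- glue_bottle: Amber glue bottle lying on its side on a narrow flat, 48 mm in diameter, 172 mm long along its y. Origin: on its underside, at the middle of its length, z up; axis 24 mm above. The full-diameter body runs through the origin: grip across x there. 0.14 kg. Either way round will do in the trough.
- ballast_can: Black film canister full of ballast, a plain upright cylinder with a slightly wider cap, 35 mm in diameter, 54 mm tall. Origin: centre of its underside, z up. 0.03 kg.
- relay_pack: Flat yellow blister pack of relays, a thin slab 62 (x) x 85 (y) x 12 (z) mm; origin: centre of its underside, z up. Grip across x. 0.06 kg. Either way round will do.
- lamp_box: Small brown card box of glass lamps, 50 (x) x 70 (y) x 22 (z) mm; origin: centre of its underside, z up. Grip across x. 0.05 kg. Either way round will do.
- paint_jar: Squat upright paint jar with white screw cap, 35 mm in diameter, 45 mm tall (shorter than the canister; the cap starts at 32 mm and is 33 mm wide). Origin: centre of its underside, z up. 0.06 kg.
- nail_tin: Closed flat brown tin of track nails, 64 (x) x 98 (y) x 28 (z) mm, larger than the lamp box. Belongs to no kit: leave it. Origin: centre of its underside.
- log_wagon: Grey model railway wagon loaded with logs, 44 (x) x 110 (y) x 40 (z) mm. Belongs to no kit: leave it. Origin: middle of its underside.
- pliers: Long-nose pliers with blue handles lying flat, 47 (x) x 170 (y) x 10 (z) mm, nose to -y. Belong to no kit: leave them. Origin: middle of the underside.
Things that resemble listed ones, but are neither listed nor needed, are in the scene too. Leave any green look-alike of the ballast_can alone.

How it is judged:
By the outcome, as a careful person would: the job done as asked, in the order asked, and still so for the second after the job is handed in, with the robot touching nothing.
It also fails if it takes over 120 s, if anything falls off the work surface, if the arm or the gripper's body presses on something with over 40 N, if the wrist force passes 120 N, or if a joint passes its speed limit or range.

ROBOT

A 6-joint arm with a two-finger parallel gripper is mounted at the origin on the work surface; the furniture and walls round the work are solid. World frame = base frame: x ahead of the robot, y to its left, z up, the work surface at z = 0. Lengths are in mm, angles in rad, forces in N, time in s.
With the tool pointing down it reaches from about 350 to 975 mm from the base axis. Payload 7.1 kg.
Tool frame: the origin (TCP) lies on the front face of the gripper's body, between the roots of the fingers; the fingertips stand 80 mm ahead of it and the grasp point (between the pads) lies 61 mm ahead of it (env.tips_ahead is the distance from the TCP to the fingertips, in mm); z points along the fingers, y is the line along which they close (so a half turn about z gives the same grasp; the last joint's range is limited). The gripper opens to 88 mm and grips with 3 to 60 N. Pads are 20 mm wide; open, the fingers measure 115 mm over their backs; the gripper's body (75 mm by 178 mm) begins 61 mm behind the grasp point.
Start: joints at [1.263, 0.423, 1.63, -0, 1.089, -0.019], TCP at [177.97, 599.11, 302.675] pointing down, gripper open.
Joint ranges: [-3, 3], [-0.9, 2.11], [0.09, 2.58], [-1.31, 4.45], [0.11, 2.69], [-2.54, 2.54]. Speed limits (rad/s): [2.39, 2.39, 3.01, 3.14, 3.14, 3.14].

INTERFACE

Orientations are given as a unit quaternion [x, y, z, w].
In Python, from station import env, set_gripper, viewer, workorder gives the robot as it stands. Calls block until the motion is done:
- env.reach(position, orientation): joint-space move of the TCP to a pose.
- env.move_l(position, rot=None, rate=150, f_stop=None): straight line of the TCP; rot=None keeps the orientation; rate is the mean speed in mm/s. With f_stop (N) it stops when the force on the tool has changed by that much, and returns True; else False.
- env.move_joints(angles): joint-space move.
- set_gripper(opening): finger opening in mm; the grip force is fixed at half the most; returns when the fingers have stopped.
- env.hold(seconds).
- env.ik(position, orientation): joint angles nearest the present ones, or None.
- env.read_state(): the state.
- viewer.camera(name): name is "scene" or "top" or "wrist"; returns the picture (420x560x3 uint8, blue, green, red); there is no depth.
- viewer.camera_params(name): a dict with "fx", "fy", "cx", "cy" (pixels), "dist" ([k1, k2, p1, p2, k3] as OpenCV has them; the pictures are not rectified), "pose" (4x4, takes a point from camera to world coordinates); the wrist camera has in their place "tool_from_camera" (4x4, takes a point from camera to tool coordinates, whose origin is the TCP and whose axes are the flange's). Camera axes: x right, y up, looking along -z (the intrinsics and any distortion apply to the point x, -y, -z); pixel columns grow to the right and rows downward; lengths in mm; the calibration is good to about 2 mm. A picture is of the moment at which its call begins: read the wrist's pose just before it. camera_params takes no time and is no camera call.
A pose or a line that the arm cannot do raises env.IKError and nothing moves.
- workorder.sign_off(): hands the job in; it is judged then, once.
The state is a dict: "time_s": time; "qpos": joint angles; "dq": joint speeds; "tau": joint torques, N m; "tool_pos": TCP position; "orientation": TCP orientation; "force": force on the tool from outside, world axes, zero at the start; "wrist_torque": the same for the moment, N m; "width": finger opening in mm; "grip_force": force on a finger pad.
Only numpy, scipy, OpenCV 4.12 (cv2) and the standard library are available. Lean on these libraries where they do the work, as an engineer would, in place of code of your own. Each camera call takes 0.05 s, during which the arm holds its last target. There are 200 camera calls.

## Working session

There is one attempt and no reset: what is moved stays moved. The work goes in short steps, each a Python script; the robot and the scene stay as the last script left them, time stands still between calls to the robot, and variables do not carry over. Pictures are saved under pics/ and viewed, at most 14 in all, crops included, and the job is handed in when it is done.

```bash
ls; mkdir -p pics
python3 - <<'E'
from station import env, viewer
import cv2,numpy as np
for n in("top","scene"):
    cv2.imwrite(f"pics/{n}0.png",viewer.camera(n)); p=viewer.camera_params(n); print(n,{k:np.round(v,3).tolist() for k,v in p.items()})
print(viewer.camera_params("wrist")); s=env.read_state(); print(s["orientation"],s["width"],s["time_s"])
E
```

```text
pics
top {'fx': 420.336, 'fy': 420.336, 'cx': 282.422, 'cy': 210.482, 'dist': [-0.131, 0.0, 0.0, 0.0, 0.0], 'pose': [[0.002, 0.994, -0.105, 464.617], [-1.0, 0.002, -0.002, -2.149], [-0.002, 0.105, 0.994, 1317.868], [0.0, 0.0, 0.0, 1.0]]}
scene {'fx': 415.27, 'fy': 415.27, 'cx': 279.621, 'cy': 213.229, 'dist': [-0.021, 0.0, 0.0, 0.0, 0.0], 'pose': [[0.632, 0.378, -0.676, -351.341], [-0.775, 0.31, -0.551, -791.651], [0.001, 0.872, 0.489, 745.259], [0.0, 0.0, 0.0, 1.0]]}
{'fx': 330.55247117900893, 'fy': 330.55247117900893, 'cx': 282.5813780290364, 'cy': 209.56824591296643, 'dist': array([-0.00451958,  0.        ,  0.        ,  0.        ,  0.        ]), 'tool_from_camera': array([[-7.03374356e-05,  9.66674086e-01,  2.56010171e-01,
         6.85665441e+01],
       [ 9.99999685e-01, -1.34296311e-04,  7.81836817e-04,
        -1.78682702e+00],
       [ 7.90162612e-04,  2.56010145e-01, -9.66673772e-01,
        -8.18549405e+01],
       [ 0.00000000e+00,  0.00000000e+00,  0.00000000e+00,
         1.00000000e+00]])}
[ 1.43883414e-01  9.89594415e-01 -6.66245972e-04 -1.15977873e-04] 88.15097278816869 0.1
```

View pics/top0.png

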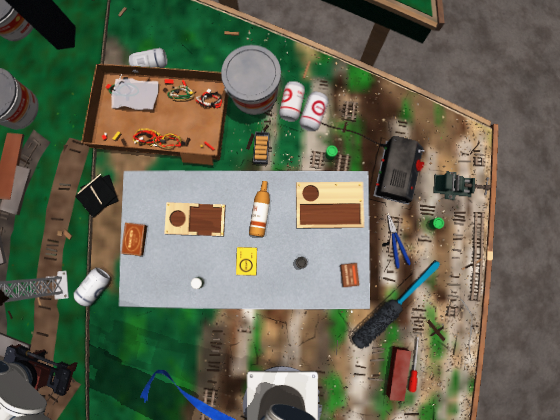

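View pics/scene0.png

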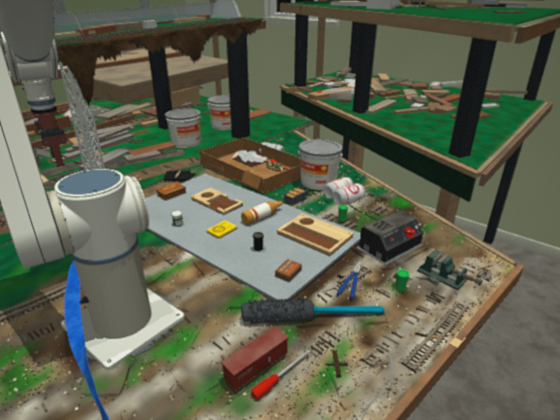

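The top view shows these candidates:
- **Brown boxes:** (134,239) is larger, so probably the nail tin. (349,274) is probably the lamp box.
- **Canister:** black at (300,263), with green look-alikes at (331,152) and (438,223).
- **Jar:** white cap at (196,283).
- **Bottle:** amber at (260,210). The white tins at (290,100) and (92,287) are not it.
- **Pack:** yellow at (246,261).
- **Trays:** signal at (195,219), ballast at (330,205).

I'll check these choices in an enlarged crop.

Run:
```python
import cv2
a=cv2.imread("pics/top0.png")[168:312,114:376]
cv2.imwrite("pics/crop0.png",cv2.resize(a,None,fx=3,fy=3,interpolation=cv2.INTER_CUBIC))
```

```text
(no output)
```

View pics/crop0.png

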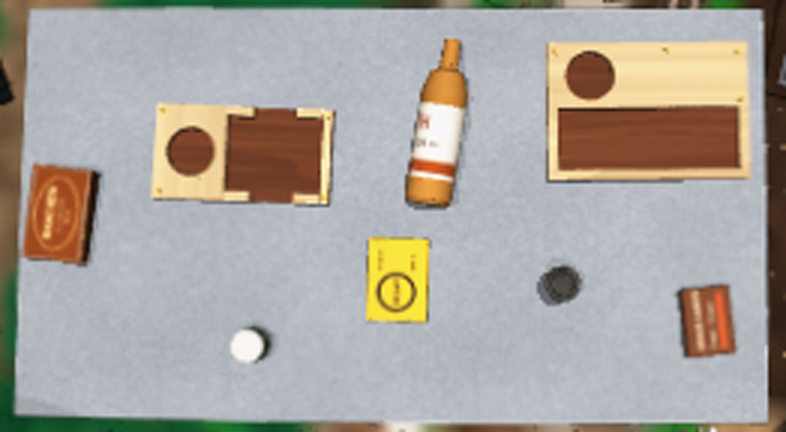

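The crop confirms the choices. The tin at crop (60,213) is about 64x98, so it is the nail tin, and the box at (707,321) is about 50x70, so it is the lamp box. The black can is at (561,282), the white-capped jar at (247,344), and the pack's long side runs along world x. Next I'll turn these pixels into positions and compare the sizes.

```bash
cat > h.py <<'E'
from station import env, set_gripper, viewer, workorder
import cv2, numpy as np
from scipy.spatial.transform import Rotation as R
def w(px, z, name="top", state=None):
    """pixels (n,2) of a picture -> world points on the plane z"""
    p=viewer.camera_params(name)
    if "pose" in p: T=np.array(p["pose"])
    else:
        T=np.eye(4); T[:3,:3]=R.from_quat(state["orientation"]).as_matrix(); T[:3,3]=state["tool_pos"]; T=T@p["tool_from_camera"]
    K=np.array([[p["fx"],0,p["cx"]],[0,p["fy"],p["cy"]],[0,0,1]])
    n=cv2.undistortPoints(np.array(px,float).reshape(-1,1,2),K,np.array(p["dist"],float))[:,0]
    d=np.c_[n[:,0],-n[:,1],-np.ones(len(n))]@T[:3,:3].T
    return T[:3,3]+d*((z-T[2,3])/d[:,2])[:,None]
def crop(c): return (np.array(c,float)+.5)/3-.5+[114,168]
def quat(th):  # tool down, closing direction at angle th (deg) in the world
    a=np.radians((th+90)/2); return [np.cos(a),np.sin(a),0,0]
E
python3 - <<'E'
from h import *
def rect(n,c,z):
    q=w(crop(c),z)[:,:2]; r=np.roll(q,-1,0)-q
    print(n,q.mean(0).round(1),"sides",np.hypot(*r.T).round(1),"dirs",np.degrees(np.arctan2(r[:,1],r[:,0])).round(1))
rect("signal",[(157,103),(335,111),(329,205),(152,198)],28)
rect("ballast",[(547,42),(746,42),(750,178),(548,181)],28)
rect("relay",[(369,238),(429,239),(427,322),(366,321)],24)
rect("lamp",[(685,290),(727,286),(735,352),(690,356)],34)
rect("nail",[(34,165),(91,170),(79,263),(24,257)],40)
rect("bottle",[(452,40),(429,204)],36)
for n,c,z in(("can",(562,281),66),("jar",(247,344),57),("wellS",(190,151),28),("wellB",(590,75),28)): print(n,w(crop([c]),z).round(1))
E
```

```text
signal [574.1 272.6] sides [187.3  97.2 184.8  99. ] dirs [-92.5 177.3  88.1  -1.3]
ballast [ 620.5 -146. ] sides [207.4 141.8 208.1 144.3] dirs [ -89.8 -179.4   90.9    0.3]
relay [445.9 110.9] sides [61.6 84.5 62.3 84.7] dirs [-90.7 179.   89.4  -1.5]
lamp [ 404.9 -205.9] sides [43.1 67.2 46.1 66.8] dirs [ -84.8 -173.5   94.7    4. ]
nail [510.7 463.3] sides [61.4 96.2 59.1 95.4] dirs [-94.5 174.2  84.8  -4.4]
bottle [607.6  67.6] sides [170.5 170.5] dirs [172.5  -7.5]
can [[445.9 -55.1  66. ]]
jar [[381.5 258.3  57. ]]
wellS [[577.1 327.9  28. ]]
wellB [[657.1 -86.1  28. ]]
```

Sizes match to within 2–6 mm. One high wrist picture with the predictions drawn on it gives an independent check.

```bash
cat >> h.py <<'E'
def proj(pts, s):
    """world points -> wrist pixels"""
    p=viewer.camera_params("wrist"); T=np.eye(4); T[:3,:3]=R.from_quat(s["orientation"]).as_matrix(); T[:3,3]=s["tool_pos"]
    C=np.linalg.inv(T@p["tool_from_camera"]); F=np.diag([1.,-1,-1])
    K=np.array([[p["fx"],0,p["cx"]],[0,p["fy"],p["cy"]],[0,0,1]])
    return cv2.projectPoints(np.array(pts,float),cv2.Rodrigues(F@C[:3,:3])[0],F@C[:3,3],K,np.array(p["dist"],float))[0][:,0]
def box(c,yaw,sx,sy,z):
    a=np.radians(yaw); M=np.array([[np.cos(a),-np.sin(a)],[np.sin(a),np.cos(a)]])
    q=np.array([(-1,-1),(1,-1),(1,1),(-1,1)])*[sx/2,sy/2]@M.T+c
    return np.c_[q,np.full(4,z)]
def overlay(fn, boxes, pts, scale=1, roi=None):
    s=env.read_state(); im=viewer.camera("wrist")
    if scale>1: im=cv2.resize(im,None,fx=scale,fy=scale,interpolation=cv2.INTER_CUBIC)
    f=lambda q:((np.array(proj(q,s))+.5)*scale-.5).round().astype(int)
    for b in boxes: cv2.polylines(im,[f(box(*b))],True,(255,0,255),1)
    if len(pts):
        for q in f(pts): cv2.drawMarker(im,tuple(map(int,q)),(255,0,255),0,9,1)
    if roi: im=im[roi[1]:roi[3],roi[0]:roi[2]]
    cv2.imwrite(fn,im); return s
E
python3 - <<'E'
from h import *
env.reach([500,70,360],quat(82.5))
s=overlay("pics/w1.png",[([574.1,272.6],-2,98,184,28),([620.5,-146],.2,142,208,28),([445.9,110.9],89,62,85,24),([405,-206],95,50,70,34)],
 [(446,-55,66),(381.5,258.3,57),(577,328,28),(657,-86,28),(607.6,67.6,60),(692,56,36),(523,78.8,36)],1)
print(s["tool_pos"],s["time_s"])
im=cv2.imread("pics/w1.png"); cv2.imwrite("pics/w1b.png",cv2.resize(im,(800,600),interpolation=cv2.INTER_CUBIC))
E
```

```text
[500.01798306  70.60713787 359.94408585] 2.325
```

View pics/w1b.png

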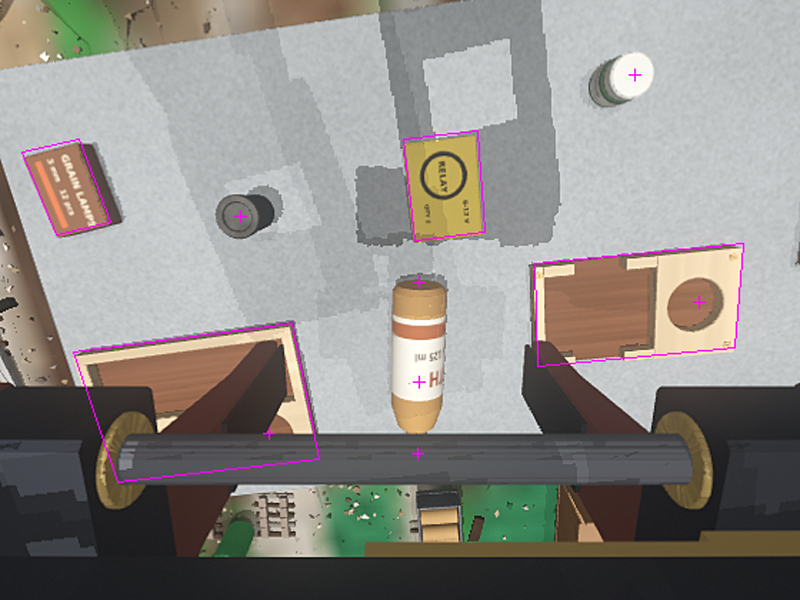

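The predictions and the wrist view agree to about 2–3 mm. The lamp box reads "GRAIN LAMPS" and the pack "RELAY", so the choices stand. I'm starting with the bottle.

```bash
cat >> h.py <<'E'
def nearest(pos, th):
    q0=np.array(env.read_state()["qpos"]); best=None
    for t in(th,th+180,th-180):
        try: q=env.ik(pos,quat(t))
        except Exception: q=None
        if q is not None:
            d=np.abs(np.array(q)-q0).max()
            if best is None or d<best[0]: best=(d,quat(t))
    return best[1]
def pick(xy, th, tip, base=12, wide=88, up=110):
    """tip: fingertips above the thing's underside"""
    z=base+tip+env.tips_ahead; q=nearest([*xy,z+up],th)
    set_gripper(wide); env.reach([*xy,z+up],q); hit=env.move_l([*xy,z+12],q)
    hit=env.move_l([*xy,z],q,rate=40,f_stop=8); s0=env.read_state(); set_gripper(0); s=env.read_state()
    print("pick hit",hit,"z",s0["tool_pos"][2].round(1),"width",round(s["width"],1),"grip",np.round(s["grip_force"],1))
    env.move_l([*xy,z+up],q); s=env.read_state(); print("lifted width",round(s["width"],1),"t",s["time_s"])
def place(xy, th, tip, floor, wide, up=110, stop=3):
    z=floor+tip+env.tips_ahead; q=nearest([*xy,z+up],th)
    env.reach([*xy,z+up],q); env.move_l([*xy,z+10],q); env.hold(.2)
    hit=env.move_l([*xy,z-2],q,rate=20,f_stop=stop); s=env.read_state()
    print("place hit",hit,"dz",(s["tool_pos"]-np.array([*xy,z])).round(1),"F",np.round(s["force"],1))
    set_gripper(wide); env.hold(.2); p=env.read_state()["tool_pos"]
    env.move_l([p[0],p[1],p[2]+40],rate=80); env.move_l([p[0],p[1],z+up]); print("t",env.read_state()["time_s"])
E
python3 - <<'E'
from h import *
pick([607.6,67.6],82.5,16)
place([591.5,-146],.3,16,16,66)
env.reach([450,-120,330],nearest([450,-120,330],0))
s=overlay("pics/w2.png",[([591.5,-146],.2,64,188,28)],[(446,-55,66)])
E
```

```text
pick hit False z 107.8 width 47.1 grip 30.0
lifted width 47.1 t 6.1833
place hit True dz [-0. -0.  0.] F [-0.2 -0.3  5.4]
t 10.7
```

View pics/w2.png

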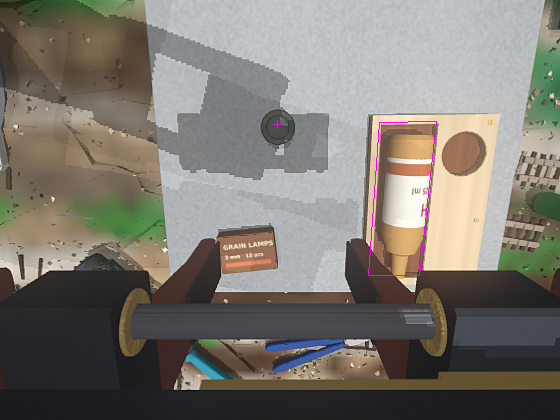

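The bottle lies in the trough with clear gaps, and the can's marker sits on its cap at (277,126). Next is the canister.

Run:
```python
from h import *
pick([446,-55],90,15,wide=70)
place([657,-86],90,15,16,48)
env.reach([480,60,330],nearest([480,60,330],90))
s=overlay("pics/w3.png",[([574.1,272.6],-2,98,184,28),([445.9,110.9],89,62,85,24),],[(657,-86,70)])
im=cv2.imread("pics/w3.png"); cv2.imwrite("pics/w3b.png",cv2.resize(im,(800,600),interpolation=cv2.INTER_CUBIC))
```

```text
pick hit False z 106.9 width 33.8 grip 30.0
lifted width 33.5 t 15.9
place hit True dz [-0.  -0.   0.1] F [-1.6  0.3  4.9]
t 20.2083
```

View pics/w3b.png

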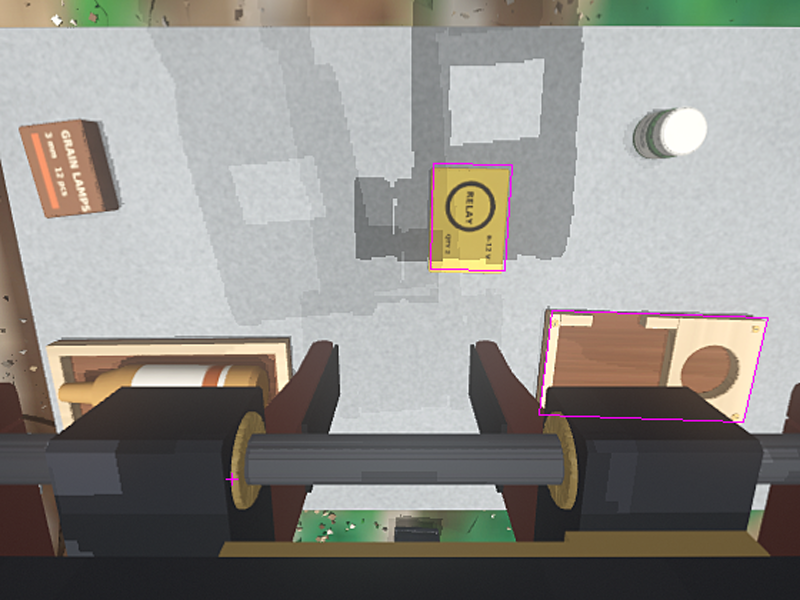

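The pack and tray overlays fit to about 3 px. Next is the relay pack. I'll measure the lamp box from this picture too.

Run:
```python
from h import *
s=env.read_state(); q=w((np.array([(20,127),(79,120),(93,208),(44,217)],float))*.7,34,"wrist",s)[:,:2]
r=np.roll(q,-1,0)-q; print("lamp",q.mean(0),np.hypot(*r.T),np.degrees(np.arctan2(r[:,1],r[:,0])))
pick([446.5,110.9],89,1.5)
place([573.3,240.4],-2,1.5,16,78)
env.reach([430,240,300],nearest([430,240,300],90))
s=overlay("pics/w4.png",[([573.3,240.4],-2,78,101,28),([573.3,240.4],-2,62,85,28)],[(577,328,28),(381.5,258.3,57)])
im=cv2.imread("pics/w4.png"); cv2.imwrite("pics/w4b.png",cv2.resize(im,(800,600),interpolation=cv2.INTER_CUBIC))
```

```text
lamp [ 407.16192078 -209.17550184] [46.02560779 65.30050764 40.82655897 67.61470817] [  96.03696747   -0.28672611  -80.19265042 -175.57762924]
pick hit False z 93.3 width 61.6 grip 30.0
lifted width 61.5 t 25.3
place hit True dz [-0.1 -0.  -0. ] F [-0.2  0.3  4.6]
t 30.3167
```

View pics/w4b.png

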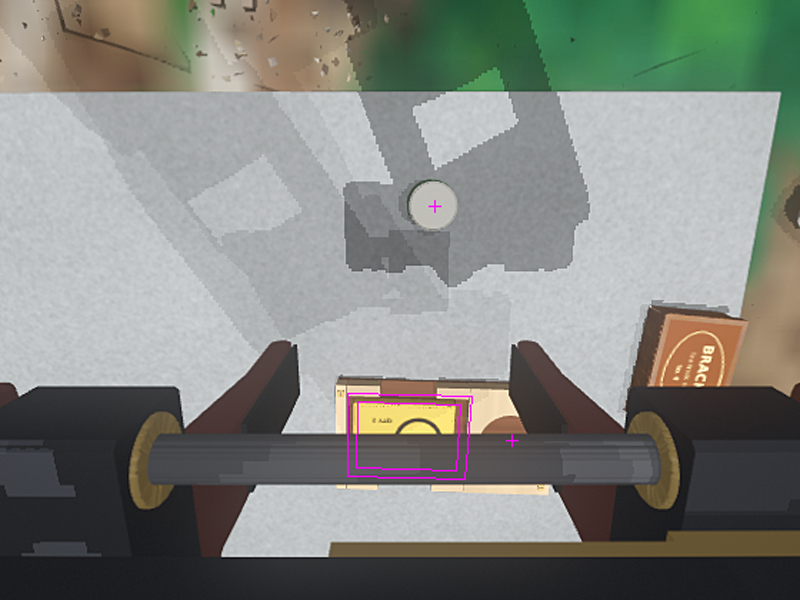

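The pack is in the pocket and aligned with its overlay. The jar marker is on the jar cap at (433,205). Next is the lamp box.

Run:
```python
from h import *
pick([406,-207],95,5)
place([573.3,240.4],-2,5,28,66,stop=2)
pick([381.5,258],0,15,wide=70)
place([576.6,327.5],0,15,16,48)
env.reach([400,260,340],nearest([400,260,340],90))
env.hold(.3); cv2.imwrite("pics/t5.png",cv2.resize(viewer.camera("top")[168:312,114:376],None,fx=3,fy=3,interpolation=cv2.INTER_CUBIC))
c=viewer.camera("scene")[170:300,130:380]; cv2.imwrite("pics/s5.png",cv2.resize(c,None,fx=3.2,fy=3.2,interpolation=cv2.INTER_CUBIC))
```

```text
pick hit False z 96.9 width 49.9 grip 29.9
lifted width 49.9 t 36.5917
place hit True dz [-0.1 -0.  -0. ] F [-1.2  0.2  3.6]
t 42.2583
pick hit False z 106.9 width 33.8 grip 30.0
lifted width 33.7 t 46.15
place hit True dz [-0.1 -0.   0.1] F [-1.4 -1.1  4.2]
t 50.4417
```

View pics/t5.png

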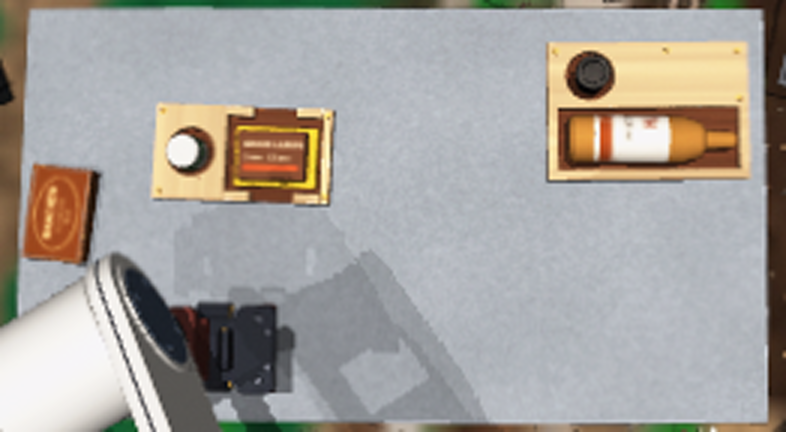

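View pics/s5.png

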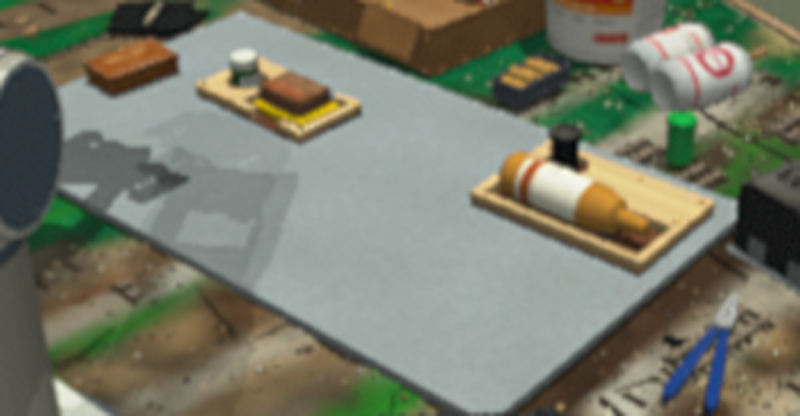

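Both views show everything seated. The bottle is in the trough at (650,138), the can upright in its well at (590,74) and the jar at (188,151). The lamp box lies flat and lengthwise on the pack at (273,155), and the tin, wagon and pliers have not moved. I'm handing the job in.

```bash
python3 -c "
from station import workorder
print(workorder.sign_off())"
```

```text
the job is handed in; nothing more can be done
None
```

Both kits are made up in the order asked and handed in after about 52 s of robot time; the last pictures show all five items seated, and the nail tin, pliers and log wagon were left alone.

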